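Fit the filter cartridge in the water filter

TASK

Fit the blue-capped filter cartridge into the round socket of the countertop water filter: feel for the angle at which its lugs drop into the socket's slots, press it down against the spring, turn it clockwise (seen from above) to the stop and let go, so that the spring lifts it into the locking notches and it stays locked in, upright. Do not shift the mug, the tape roll, the jar or the kitchen timer.

Things in the scene. Friction and masses are not known exactly. Their poses are not given: they have to be found in the camera images.
- cartridge: loose filter cartridge, about 0.2 kg, standing upright on the worktop, any yaw. Origin: centre of its underside, z up. White round stem, radius 22 mm up to z = 20, then widening to 27 mm from z = 28 to 51. Blue cap disc, radius 40 mm, z = 51 to 58. On it an upright blue grip bar, 56 mm along x, 22 mm thick along y, z = 58 to 94
- cartridge_grip (a point): point inside the grip bar, 82 mm above the cartridge's underside, axes as the cartridge's: pinch the bar here across its thickness (y), from above; fingertips up to 24 mm lower still clear the cap
- cartridge_lugs (a point): on the cartridge's axis, 35 mm above its underside, level with the undersides of its three lugs. The lugs are 6 mm high, 12 mm wide, reach out to radius 35 mm and stand at 0, 120 and 240 degrees from the cartridge's +x (a short white mark on the cap lies above each)
- dispenser: the countertop water filter, fixed, white. Origin on the axis of its round socket tower, at worktop height, z up. Base 40 mm high, x = -85 to 130 mm, y = -80 to 80; clear tank x = 70 to 128, 117 mm high; small steel tap on the tank's -y side. Tower 92 mm in outer diameter, its rim 105 mm above the worktop, open at the top
- socket_rim (a point): centre of the tower's mouth, level with its rim; axes as the dispenser's. Grey lip of bore radius 29 mm with three slots 120 degrees apart, about 2 mm wider than the lugs on either side. The slots are turned together by up to 0.3 rad either way from one slot pointing along the dispenser's +x; this turn is not measured: see or feel it. Off the slots the lugs ride on the rim
- socket_lock (a point): on the tower's axis, 46 mm below the rim: where the cartridge's origin rests once locked. The lip is 8 mm thick: with the origin 49 mm below the rim the lugs are under it, at 51 mm the cap meets the rim. Between these it turns clockwise seen from above; 40 degrees from the slot's middle the lugs are under the middle of 3 mm deep notches, a stop follows some 4 degrees later
- plunger (a joint): travel of the spring plunger in the socket, m, 0 up, 0.014 fully down. It meets the cartridge's underside 37 mm below the rim and pushes up with 3.6 N, rising by 0.45 N per mm. Let go in the notches, the cartridge is lifted 3 mm and locked (0.009); let go in the slots, it is pushed back up (0); let go short of the notches, it stays under the lip (0.012)
- mug: striped mug, 99 mm high, bystander; origin under its centre
- tape: roll of tape, 96 mm across, 48 mm high, bystander; origin under its centre
- peanut_jar: jar with a red lid, 65 mm across, 100 mm high, bystander; origin under its centre
- timer: kitchen timer with a green dome, 62 mm across, 50 mm high, bystander; origin under its centre
There are look-alikes about, which are no part of the job. Of the things like the cartridge, leave any that is pink or turquoise; of the rest the smaller one is meant.

How it is judged:
By the outcome, as a careful person would: the job done as asked, in the order asked, and still so for the second after the job is handed in, with the robot touching nothing.
It also fails if it takes over 61 s, if anything falls off the work surface, if the arm or the gripper's body presses on something with over 40 N, if the wrist force passes 120 N, or if a joint passes its speed limit or range.

ROBOT

A 6-joint arm with a two-finger parallel gripper is mounted at the origin on a cart in front of the work surface, level with it; the furniture and walls round the work are solid. World frame = base frame: x ahead of the robot, y to its left, z up, the work surface at z = 0. Lengths are in m, angles in rad, forces in N, time in s.
With the tool pointing down it reaches from about 0.3 to 0.825 m from the base axis. Payload 5.4 kg.
Tool frame: the origin (TCP) lies at the very end of the fingers, on their centre line; the grasp point (between the pads) lies 19 mm behind it (r.hold_point_z is the distance from the TCP to the grasp point, in m); z points along the fingers, y is the line along which they close (so a half turn about z gives the same grasp; the last joint's range is limited). The gripper opens to 92 mm and grips with 3 to 60 N. Pads are 20 mm wide; open, the fingers measure 128 mm over their backs; the gripper's body (75 mm by 189 mm) begins 69 mm behind the grasp point.
Start: joints at [-1.56, 0.158, 1.597, -0, 1.386, -0.21], TCP at [0.126, -0.561, 0.215] pointing down, gripper open.
Joint ranges: [-2.91, 2.91], [-0.94, 2.29], [0.18, 2.7], [-1.29, 4.43], [0.17, 2.64], [-3, 3]. Speed limits (rad/s): [2.57, 2.57, 3.14, 3.14, 3.14, 3.14].

INTERFACE

Orientations are given as a unit quaternion [w, x, y, z].
In Python, from plant import r gives the robot as it stands.
- The arm moves only by the tool servo_tool, never from a script. Its argument "motion" is text: rows parted by semicolons, each of 4 numbers parted by spaces: the shift along the tool's x, y, z in m, then the turn about the tool's z in degrees. In form: tx ty tz yaw; .... A call has 1 to 5 rows; each row shifts and turns the commanded pose from where the row before left it, along the tool's axes as they then stand; what a row does not reach is not made up. A row lasts 1/8 s, in which the tool goes at most 62.5 mm and 10.7 degrees, less where a joint would pass 70% of its speed; a pose out of reach is approached as far as the arm can. A call with a gripper value outside its range is refused whole. "hand" is the opening, from -1 (shut) to 1 (fully open), so that 0 is half open, set as the call begins (left out, the last holds). The fingers move at their own pace and stop on an object; "grip_force" is the grip in N (left out, the last holds). Time passes only in rows, so rows that do not move let the fingers close. It gives the time, the measured TCP pose, the force, the opening and the grip force at its end, in the units of the state.
- r.observe(): the state, without advancing time (a new reading comes with each control period).
- r.read_camera(name): name is "scene" or "top"; returns a dict with "color" (384x512x3 uint8, red, green, blue), "depth" (384x512 float32, m along the optical axis (not along the pixel's ray), 0 where there is no reading), "vertical_fov" (degrees; the focal length in pixels is half the picture's height over the tangent of half this angle, whatever the lens; pixels are square), "cx", "cy" (the principal point, pixels), "k1" (the pictures are not rectified: a ray, as slopes to the right and down, at radius r is drawn at 1 + k1 r^2 times it, then the intrinsics apply), "R" (3x3) and "t" (3): a world point X has camera coordinates R X + t. Camera axes: x right, y down, z forward; pixel columns grow to the right and rows downward; lengths in m; the calibration is good to about 2 mm. A picture is of the moment at which its call begins.
- r.hand_in(): hands the job in; it is judged then, once.
The state is a dict: "t": time; "q": joint angles; "qd": joint speeds; "joint_efforts": joint torques, N m; "tcp_pos": TCP position; "tool_rot": TCP orientation; "ft_force": force on the tool from outside, world axes, zero at the start; "moment": the same for the moment, N m; "gripper_width": opening from 0.0 (shut) to 1.0 (fully open); "grasp_force": force on a finger pad.
Only numpy, scipy, OpenCV 4.12 (cv2) and the standard library are available. Lean on these libraries where they do the work, as an engineer would, in place of code of your own. Each camera call takes 0.05 s, during which the arm holds its last target. There are 200 camera calls.

## Working session

There is one attempt and no reset: what is moved stays moved. The work goes in short steps, Python scripts to look and compute and a tool call to move; the robot and the scene stay as the last step left them, time stands still between calls to the robot, and variables do not carry over. Pictures are saved under pics/ and viewed, at most 10 in all, crops included, and the job is handed in when it is done.

Besides the shell and the picture viewer there is one more tool, called after "Call:" by a JSON object that holds its "op" and its "data", one argument or row to a line. servo_tool: Moves the arm, as the interface text tells. Its arguments: {"type":"object","properties":{"motion":{"type":"string"},"hand":{"type":"number"},"grip_force":{"type":"number"}},"required":["motion"]}

```bash
mkdir -p pics; python3 - <<'E'
from plant import r
import cv2,numpy as np
o=r.observe();print({k:np.round(v,4).tolist() for k,v in o.items()}, r.hold_point_z)
for n in("scene","top"):
    c=r.read_camera(n);np.savez(n+'.npz',**c)
    cv2.imwrite(f'pics/{n}1.png',c["color"][...,::-1])
    print(n,c["vertical_fov"],c["cx"],c["cy"],c["k1"],c["R"],c["t"])
E
```

```text
{'t': 0.0, 'q': [-1.5601, 0.1591, 1.5982, -0.0, 1.3862, -0.2101], 'qd': [0.0011, 0.001, 0.0005, 0.0006, -0.0002, 0.0006], 'joint_efforts': [0.0009, -38.5564, -32.211, 0.0701, 0.0378, -0.0001], 'tcp_pos': [0.1259, -0.5604, 0.2136], 'tool_rot': [-0.001, 0.9939, 0.1102, 0.0001], 'ft_force': [0.2837, -0.1371, 0.3892], 'moment': [0.0317, -0.0181, -0.0763], 'grasp_force': 0.0, 'gripper_width': 0.9999} 0.0187
scene 55.900319980365936 252.69603413476457 187.8587004883542 -0.0484243337978853 [[-0.5881751  -0.80873021  0.00234373]
 [-0.52191063  0.37735934 -0.76498969]
 [ 0.61778584 -0.45117111 -0.64403826]] [0.37831924 0.33410541 1.06764667]
top 49.844436412197936 254.59552093946516 194.5337229915846 0.052398155007015834 [[ 0.02580436 -0.99948783 -0.01892671]
 [-0.99709019 -0.0243747  -0.07222901]
 [ 0.07173068  0.02073546 -0.99720848]] [0.06540522 0.52758857 1.44666532]
```

View pics/scene1.png

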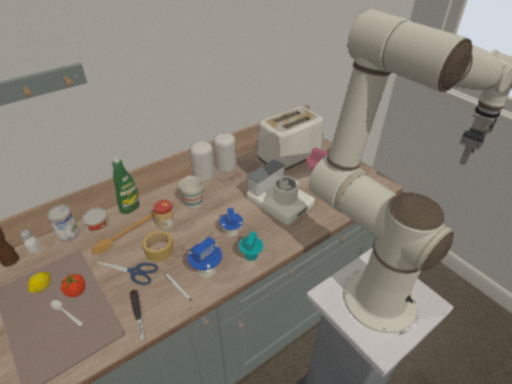

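View pics/top1.png

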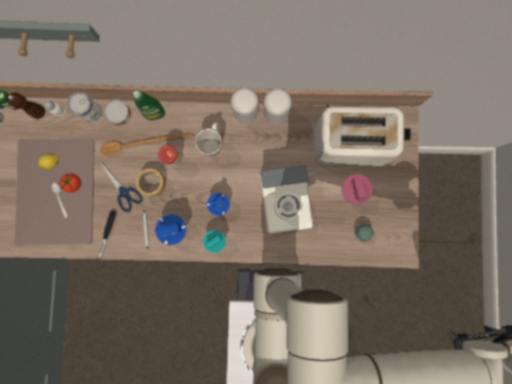

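The scene view shows two blue cartridges, at about (231,222) and (206,257). In the top view the smaller one, my target, is at (218,204), and the socket tower is at about (288,206).

```bash
cat > h.py <<'E'
import numpy as np,cv2
def ray(c,uv):
    f=192/np.tan(np.radians(float(c["vertical_fov"]))/2)
    d=(np.atleast_2d(uv).astype(float)-[float(c["cx"]),float(c["cy"])])/f
    s=d.copy()
    for _ in range(10): s=d/(1+float(c["k1"])*(s**2).sum(1,keepdims=True))
    R=c["R"];return -R.T@c["t"], np.c_[s,np.ones(len(s))]@R
def plane(c,uv,z):
    o,d=ray(c,uv);return o+d*((z-o[2])/d[:,2:])
def pix(c,X):
    f=192/np.tan(np.radians(float(c["vertical_fov"]))/2)
    p=np.atleast_2d(X)@c["R"].T+c["t"];s=p[:,:2]/p[:,2:]
    return s*(1+float(c["k1"])*(s**2).sum(1,keepdims=True))*f+[float(c["cx"]),float(c["cy"])]
def cloud(c):
    v,u=np.mgrid[:384,:512];o,d=ray(c,np.c_[u.ravel(),v.ravel()])
    return (o+d*c["depth"].reshape(-1,1)).reshape(384,512,3)
E
python3 - <<'E'
from h import *
T=dict(np.load('top.npz'));S=dict(np.load('scene.npz'))
def crop(c,x,y,w,s): return cv2.resize(c["color"][y:y+w,x:x+w,::-1],None,fx=s,fy=s,interpolation=cv2.INTER_CUBIC)
a=np.hstack([crop(T,198,184,40,10),crop(T,255,165,66,400/66)[:400,:400]])
cv2.imwrite('pics/crop.png',a)
for n,c,box in(("top",T,(200,185,240,222)),("scene",S,(215,203,248,238))):
    hsv=cv2.cvtColor(c["color"],cv2.COLOR_RGB2HSV)
    m=cv2.inRange(hsv,(105,120,40),(130,255,255));k=np.zeros_like(m);k[box[1]:box[3],box[0]:box[2]]=1;m*=k
    P=cloud(c);z=P[...,2]
    print(n,m.sum()//255,'z pct',np.percentile(z[m>0],[5,25,50,75,95]).round(4))
    q=P[(m>0)];hi=q[q[:,2]>.080]; lo=q[(q[:,2]>.05)&(q[:,2]<.066)]
    print('hi',len(hi),hi.mean(0).round(4),'lo ext',lo.min(0).round(4),lo.max(0).round(4),(lo.min(0)+lo.max(0))/2)
    w,V=np.linalg.eigh(np.cov(hi[:,:2].T));print('axis',np.degrees(np.arctan2(V[1,1],V[0,1])),np.sqrt(w*12))
    P=P.reshape(-1,3)
    if n=="top":
        print('cap contour centroid', )
        cs=max(cv2.findContours(m,0,1)[0],key=cv2.contourArea);(x,y),rr=cv2.minEnclosingCircle(cs);print(x,y,rr,plane(c,(x,y),.058))
    b=P[(np.abs(P[:,2]-.105)<.006)&(P[:,0]>.2)&(P[:,0]<.75)&(P[:,1]>-.25)&(P[:,1]<0.1)]
    print('rim',len(b),b.min(0),b.max(0),np.median(b,0))
E
```

```text
top 352 z pct [0.0531 0.0567 0.0596 0.09   0.0962]
hi 113 [0.4862 0.201  0.1169] lo ext [0.4492 0.1686 0.0505] [0.5223 0.2385 0.0657] [0.4857124  0.20356687 0.05813127]
axis 68.73181461991126 [0.05400724 0.08097166]
cap contour centroid
217.6842041015625 204.1052703857422 11.138250350952148 [[0.48676868 0.20447566 0.058     ]]
rim 398 [ 0.4407258  -0.24817975  0.09908306] [0.73590045 0.05674054 0.11095598] [ 0.50490813 -0.0425435   0.10476754]
scene 267 z pct [0.0577 0.0595 0.0613 0.087  0.0966]
hi 76 [0.4693 0.2151 0.1046] lo ext [0.4499 0.1704 0.053 ] [0.5204 0.2427 0.0648] [0.48514704 0.20656073 0.05886082]
axis 148.72078793924217 [0.01992852 0.34886068]
rim 417 [ 0.4407433  -0.24995957  0.0990027 ] [0.74920541 0.05913053 0.11078612] [ 0.52290931 -0.04591984  0.10641096]
```

View pics/crop.png

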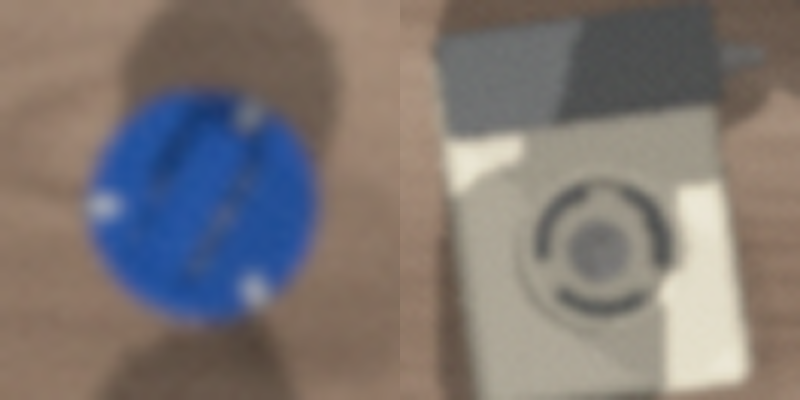

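The crop shows the three white marks at (246,114), (106,206) and (252,290), with the bar running toward the first. The socket's dark lip arcs are split by three light slots, the first pointing up toward the tank at about (600,185).

```bash
python3 - <<'E'
from h import *
from scipy.optimize import least_squares
T=dict(np.load('top.npz'));S=dict(np.load('scene.npz'))
hsv=cv2.cvtColor(T["color"],cv2.COLOR_RGB2HSV)
# cartridge marks, sub-pixel: low-saturation weight inside disc
u0=np.array([217.7,204.0]);ms=[]
sat=255-hsv[...,1].astype(float)
for a in [(246,114),(106,206),(252,290)]:
    p=np.array(a)/10-.45+[198,184];x,y=np.round(p).astype(int)
    w=sat[y-1:y+2,x-1:x+2];w=w-w.min();v,u=np.mgrid[y-1:y+2,x-1:x+2]
    ms.append(((w*u).sum()/w.sum(),(w*v).sum()/w.sum()))
W=plane(T,ms,.058);c=W.mean(0);d=W-c
print('marks',np.round(ms,2),'ctr',c.round(4),'ang',np.degrees(np.arctan2(d[:,1],d[:,0])).round(1),'r',np.hypot(d[:,0],d[:,1]).round(4))
m=cv2.inRange(hsv,(105,120,40),(130,255,255))
# tower: lip arcs dark pixels
g=cv2.cvtColor(T["color"],cv2.COLOR_RGB2GRAY).astype(np.float32)
v,u=np.mgrid[188:224,270:308];X=plane(T,np.c_[u.ravel(),v.ravel()],.105)
ctr=plane(T,(255+600*66/400/400*400/1-0,0),.105)[0] if 0 else plane(T,(255+600*0.165-66-.4,165+247*.165-.4),.105)[0][:2]
G=lambda P: cv2.remap(g,*[k.astype(np.float32).reshape(-1,1) for k in pix(T,P).T],cv2.INTER_LINEAR).ravel()
rr=np.hypot(*(X[:,:2]-ctr).T);gv=g[188:224,270:308].ravel()
for _ in range(8):
    k=(rr>.024)&(rr<.046)&(gv<95);w=(110-gv[k])
    P=X[k,:2];f=least_squares(lambda p:(np.hypot(P[:,0]-p[0],P[:,1]-p[1])-p[2])*np.sqrt(w),[*ctr,.034]);ctr=f.x[:2];rr=np.hypot(*(X[:,:2]-ctr).T)
print('lip ctr',f.x.round(4),k.sum())
th=np.radians(np.arange(0,360,5))
I=np.mean([G(np.c_[ctr[0]+R*np.cos(th),ctr[1]+R*np.sin(th),0*th+.105]) for R in(f.x[2]-.002,f.x[2],f.x[2]+.002)],0)
for i in range(0,72,12):print(i*5,I[i:i+12].round().astype(int))
ph=np.angle((I*np.exp(3j*th)).sum());print('slot phase',np.degrees(ph)/3,'mod120')
# dispenser yaw via tank top depth
Pc=cloud(T).reshape(-1,3);q=Pc[(abs(Pc[:,0]-.5)<.17)&(abs(Pc[:,1]+.05)<.14)&(abs(Pc[:,2]-.117)<.005)&(np.hypot(*(Pc[:,:2]-ctr).T)>.06)]
rct=cv2.minAreaRect(q[:,:2].astype(np.float32)*1000);print('tank',rct,'dir',np.degrees(np.arctan2(*(np.array(rct[0])/1000-ctr)[::-1])))
Sc=cloud(S).reshape(-1,3)
for n,Z in(('T',Pc),('S',Sc)):
    q=Z[(np.hypot(*(Z[:,:2]-ctr).T)<.055)&(abs(Z[:,2]-.105)<.004)];print(n,len(q),(q.min(0)+q.max(0))/2,q.max(0)-q.min(0))
print('scene pix of tower ctr, cart ctr',pix(S,[[*ctr,.105],[*c[:2],.058]]))
s=[cv2.resize(S["color"][y:y+50,x:x+50,::-1],None,fx=8,fy=8,interpolation=cv2.INTER_CUBIC) for x,y in((207,197),(262,165))]
cv2.imwrite('pics/crop2.png',np.hstack(s))
E
```

```text
marks [[222.45 194.77]
 [207.59 204.07]
 [223.41 213.36]] ctr [0.487 0.204 0.058] ang [ -24.8   91.5 -147.2] r [0.0358 0.0354 0.0376]
lip ctr [ 0.4856 -0.0343  0.0331] 24
0 [133 133 126 115 103  96  98  98 100 103 103 104]
60 [105 105 104 105 105 105 106 110 121 139 150 154]
120 [155 151 145 131 116 106 105 105 105 102 102 102]
180 [102 101 100 103 103 100 102 105 114 127 139 147]
240 [151 147 136 117 101  93  93  92  92  92  91  90]
300 [ 91  93  96  99 101 101 104 107 116 125 132 133]
slot phase -3.2343437762494536 mod120
tank ((601.29931640625, -65.39968872070312), (81.37020111083984, 258.865234375), 21.134279251098633) dir -15.049956856800558
T 264 [ 0.48600067 -0.03523179  0.10483504] [0.09054974 0.08699042 0.00766224]
S 188 [ 0.48716104 -0.0338275   0.10505798] [0.09192812 0.09225779 0.00787149]
scene pix of tower ctr, cart ctr [[285.88401265 184.40305599]
 [231.40106278 220.71873078]]
```

View pics/crop2.png

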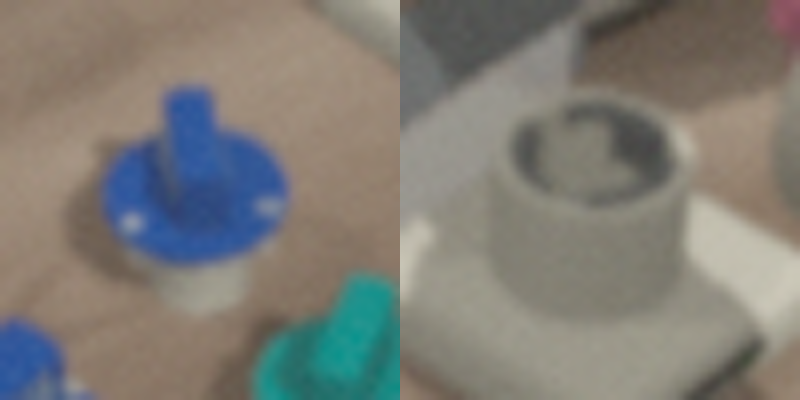

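Call:
{"op": "servo_tool", "data": {
  "motion": "0 0 0 10;0 0 0 10;0 0 0 10;0 0 0 9.7;-0.001 -0.04 0 0"
}}

```text
t: 0.72
tcp_pos: [0.1425, -0.5254, 0.2139]
tool_rot: [-0.0, 0.972, -0.236, -0.0]
ft_force: [0.7, 1.1, 1.4]
gripper_width: 0.995
grasp_force: 0.0
```

Call:
{"op": "servo_tool", "data": {
  "motion": "-0.0015 -0.05 0 0;-0.0015 -0.05 0 0;-0.0015 -0.05 0 0;-0.0015 -0.05 0 0;-0.0015 -0.05 0 0"
}}

```text
t: 1.35
tcp_pos: [0.2506, -0.2971, 0.2142]
tool_rot: [-0.0, 0.972, -0.234, -0.0]
ft_force: [1.2, -0.6, 0.2]
gripper_width: 1.001
grasp_force: 0.0
```

Call:
{"op": "servo_tool", "data": {
  "motion": "-0.0015 -0.05 0 0;-0.0015 -0.05 0 0;-0.0015 -0.05 0 0;-0.0015 -0.05 0 0;-0.0015 -0.05 0 0"
}}

```text
t: 1.98
tcp_pos: [0.3575, -0.0712, 0.2144]
tool_rot: [0.0, 0.972, -0.234, 0.0]
ft_force: [0.9, -1.1, 0.5]
gripper_width: 1.004
grasp_force: 0.0
```

Call:
{"op": "servo_tool", "data": {
  "motion": "-0.0015 -0.05 0 0;-0.0015 -0.05 0 0;-0.0015 -0.05 0 0;-0.0015 -0.05 0 0;-0.0015 -0.05 0 0"
}}

```text
t: 2.6
tcp_pos: [0.4645, 0.155, 0.2142]
tool_rot: [0.0, 0.972, -0.234, -0.0]
ft_force: [0.1, -0.1, 0.4]
gripper_width: 1.0
grasp_force: 0.0
```

```bash
cat > go.py <<'E'
import sys,numpy as np
from plant import r
from scipy.spatial.transform import Rotation as Ro
def go(x,y,z,yaw):
    o=r.observe();w=o['tool_rot'];R=Ro.from_quat([w[1],w[2],w[3],w[0]]).as_matrix()
    cy=np.degrees(np.arctan2(R[1,0],R[0,0]))
    print('t',round(o['t'],2),'tcp',np.round(o['tcp_pos'],4),'yaw',cy.round(2),'tilt',R[:2,2].round(4),'q',np.round(o['q'],2),'F',np.round(o['ft_force'],1),'M',np.round(o['moment'],2),'w',o['gripper_width'])
    print('tool delta',np.round(R.T@(np.array([x,y,z])-o['tcp_pos']),4),'turn',round((cy-yaw+180)%360-180,2))
if __name__=="__main__": go(*map(float,sys.argv[1:]))
E
python3 go.py .487 .204 .063 -27
```

```text
t 2.6 tcp [0.4645 0.155  0.2142] yaw -27.02 tilt [-0.0004 -0.0003] q [ 0.07 -0.07  1.83 -0.    1.38  2.12] F [ 0.1 -0.1  0.4] M [ 0.02 -0.01 -0.01] w 1.0004475371742387
tool delta [-0.0022 -0.054   0.1512] turn -0.02
```

Call:
{"op": "servo_tool", "data": {
  "motion": "-0.0022 -0.054 0 0;0 0 0.04 0;0 0 0.04 0;0 0 0.03 0;0 0 0 0",
  "hand": 0.2
}}

```text
t: 3.22
tcp_pos: [0.4842, 0.2019, 0.1018]
tool_rot: [0.001, 0.972, -0.234, -0.003]
ft_force: [-0.5, 0.6, 0.1]
gripper_width: 0.598
grasp_force: 0.0
```

```bash
python3 go.py .487 .204 .063 -27; python3 - <<'E'
from plant import r
from h import *
c=r.read_camera("scene");cv2.imwrite('pics/s3.png',cv2.resize(c["color"][170:250,190:290,::-1],None,fx=6,fy=6,interpolation=cv2.INTER_CUBIC))
E
```

```text
t 3.23 tcp [0.4842 0.2019 0.1018] yaw -27.05 tilt [-0.0066 -0.0011] q [0.16 0.15 1.84 0.   1.16 2.21] F [-0.5  0.6  0.1] M [ 0.05  0.01 -0.02] w 0.5983873765900946
tool delta [ 0.0017 -0.0032  0.0388] turn -0.05
```

View pics/s3.png

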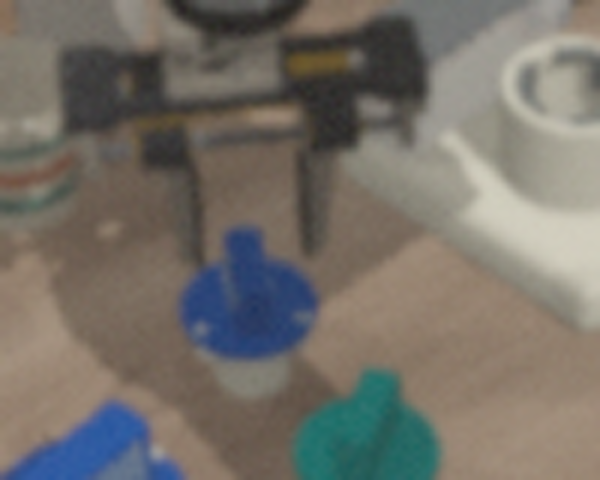

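The fingers straddle the bar: finger tips at (193,255) and (313,250), bar top at (245,235). I'll go down and grip.

Call:
{"op": "servo_tool", "data": {
  "motion": "0.0017 -0.0022 0.02 0;0 0 0.018 0;0 0 0 0;0 0 0 0;0 0 0 0"
}}

```text
t: 3.9
tcp_pos: [0.49, 0.2036, 0.0676]
tool_rot: [-0.0, 0.972, -0.234, 0.001]
ft_force: [-0.4, -0.3, 0.4]
gripper_width: 0.601
grasp_force: 0.0
```

```bash
python3 go.py .487 .204 .063 -27
```

```text
t 3.9 tcp [0.49   0.2036 0.0676] yaw -27.05 tilt [0.0016 0.0003] q [0.17 0.21 1.85 0.   1.08 2.21] F [-0.4 -0.3  0.4] M [0.06 0.03 0.03] w 0.600619086135365
tool delta [-0.0029  0.0011  0.0046] turn -0.05
```

Call:
{"op": "servo_tool", "data": {
  "motion": "-0.003 0.001 0.0045 0;0 0 0 0"
}}

```text
t: 4.15
tcp_pos: [0.4856, 0.204, 0.0617]
tool_rot: [0.0, 0.972, -0.234, -0.0]
ft_force: [0.1, -0.2, -0.1]
gripper_width: 0.6
grasp_force: 0.0
```

Call:
{"op": "servo_tool", "data": {
  "motion": "0 0 0 0;0 0 0 0;0 0 0 0;0 0 0 0;0 0 0 0",
  "hand": -1,
  "grip_force": 40
}}

```text
t: 4.78
tcp_pos: [0.4863, 0.204, 0.0621]
tool_rot: [-0.0, 0.972, -0.234, 0.0]
ft_force: [0.8, -0.4, -0.4]
gripper_width: 0.239
grasp_force: 40.0
```

```bash
python3 go.py .487 .204 .063 -27
```

```text
t 4.78 tcp [0.4863 0.204  0.0621] yaw -27.05 tilt [0.0001 0.    ] q [0.17 0.21 1.86 0.   1.07 2.21] F [ 0.8 -0.4 -0.4] M [ 0.1  -0.05  0.02] w 0.23920374173684622
tool delta [ 0.0006 -0.0003 -0.0009] turn -0.05
```

Call:
{"op": "servo_tool", "data": {
  "motion": "0 0 -0.02 0;0 0 -0.045 0;0 0 -0.05 0;0 0 -0.045 0;0 0 0 -8"
}}

```text
t: 5.4
tcp_pos: [0.4886, 0.2044, 0.2266]
tool_rot: [-0.001, 0.987, -0.164, 0.004]
ft_force: [0.2, 0.1, -2.3]
gripper_width: 0.239
grasp_force: 40.0
```

Call:
{"op": "servo_tool", "data": {
  "motion": "0 0 0 -8;0 0 0 -8.5;0 0.04 0 0;0 0.05 0 0;0 0.05 0 0"
}}

```text
t: 6.02
tcp_pos: [0.4793, 0.0629, 0.2215]
tool_rot: [0.0, 1.0, -0.022, -0.001]
ft_force: [1.0, -0.2, -2.6]
gripper_width: 0.236
grasp_force: 40.0
```

```bash
python3 go.py .4865 -.0345 .22 -2.5
```

```text
t 6.03 tcp [0.4793 0.0629 0.2215] yaw -2.5 tilt [-0.001  0.   ] q [-0.12 -0.09  1.84 -0.    1.39  1.49] F [ 1.  -0.2 -2.6] M [-0.01 -0.05 -0.05] w 0.23615487055401826
tool delta [0.0115 0.097  0.0015] turn -0.0
```

Call:
{"op": "servo_tool", "data": {
  "motion": "0.0035 0.04 0 0;0.004 0.04 0 0;0.003 0.0165 0 0;0 0 0 0;0 0 0 0"
}}

```text
t: 6.65
tcp_pos: [0.486, -0.0315, 0.2219]
tool_rot: [-0.0, 1.0, -0.022, -0.0]
ft_force: [-0.5, 0.5, -2.1]
gripper_width: 0.237
grasp_force: 40.0
```

```bash
python3 go.py .4865 -.0345 .22 -2.5; python3 - <<'E'
from plant import r
from h import *
c=r.read_camera("scene");np.savez('s4.npz',**c)
tcp=np.array(r.observe()['tcp_pos'])
hsv=cv2.cvtColor(c["color"],cv2.COLOR_RGB2HSV);m=cv2.inRange(hsv,(105,120,30),(130,255,255));P=cloud(c)
m[(np.linalg.norm(P-(tcp+[0,0,-.01]),axis=2)>.1)]=0
cs=max(cv2.findContours(m,0,1)[0],key=cv2.contourArea);print(cv2.boundingRect(cs))
# cap disc predicted extreme columns at TCP-based axis vs seen
base=tcp[2]-.0621;th=np.linspace(0,2*np.pi,73)
cap=np.vstack([pix(c,np.c_[tcp[0]+.04*np.cos(th),tcp[1]+.04*np.sin(th),0*th+base+z]) for z in(.051,.058)])
print('pred cap cols',cap[:,0].min(),cap[:,0].max(),'bottom row',cap[:,1].max())
q=P[(m>0)&(abs(P[...,2]-base-.058)<.006)];print('cap ext mid',(q.min(0)+q.max(0))/2-tcp)
cv2.imwrite('pics/s4.png',cv2.resize(c["color"][130:230,230:340,::-1],None,fx=6,fy=6,interpolation=cv2.INTER_CUBIC))
E
```

```text
t 6.65 tcp [ 0.486  -0.0315  0.2219] yaw -2.49 tilt [-0.0006  0.0008] q [-0.31 -0.08  1.83  0.    1.39  1.3 ] F [-0.5  0.5 -2.1] M [-0.05  0.01  0.01] w 0.23722306200027674
tool delta [0.0006 0.0029 0.0019] turn 0.01
(277, 149, 21, 18)
pred cap cols 275.42871003179005 298.84617394628225 bottom row 167.93552769973252
cap ext mid [-0.00213512  0.00403356 -0.00296707]
```

View pics/s4.png

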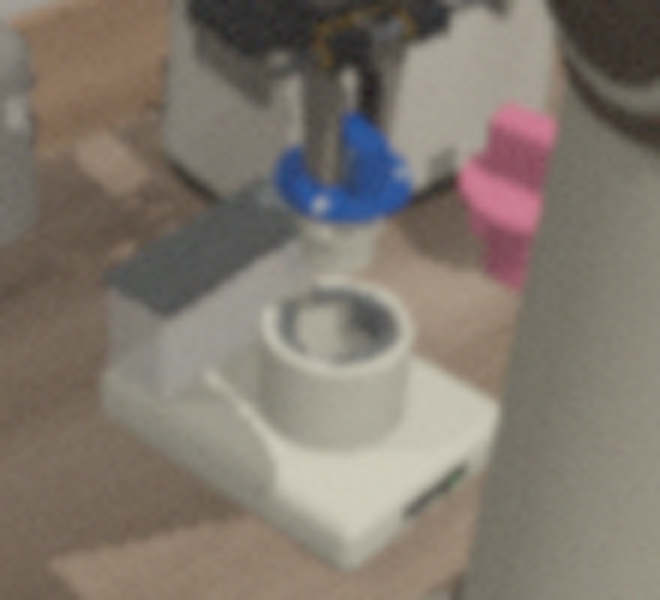

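Held cap spans columns 275–412 in the crop and is centred over the tower mouth (260–413), so I can descend.

Call:
{"op": "servo_tool", "data": {
  "motion": "0.0005 0.003 0.02 0;0 0 0.025 0;0 0 0.02 0;0 0 0.008 0;0 0 0 0"
}}

```text
t: 7.32
tcp_pos: [0.4864, -0.0351, 0.149]
tool_rot: [-0.0, 1.0, -0.022, -0.0]
ft_force: [0.1, -0.4, -2.0]
gripper_width: 0.237
grasp_force: 40.0
```

```bash
python3 go.py .4865 -.0345 .132 -2.5
```

```text
t 7.33 tcp [ 0.4864 -0.0351  0.149 ] yaw -2.49 tilt [-0.0006  0.0003] q [-0.32 -0.01  1.91  0.    1.24  1.29] F [ 0.1 -0.4 -2. ] M [ 0.01 -0.01 -0.04] w 0.23683352827787305
tool delta [ 0.0001 -0.0006  0.017 ] turn 0.01
```

Call:
{"op": "servo_tool", "data": {
  "motion": "0 -0.0005 0.004 0;0 0 0.004 0;0 0 0.003 0;0 0 0 0;0 0 0 0"
}}

```text
t: 7.95
tcp_pos: [0.4867, -0.0353, 0.1382]
tool_rot: [0.0, 1.0, -0.022, 0.0]
ft_force: [-0.4, 0.3, -2.3]
gripper_width: 0.24
grasp_force: 40.0
```

Call:
{"op": "servo_tool", "data": {
  "motion": "0 0 0.003 0;0 0 0.002 0;0 0 0.002 0;0 0 0 0;0 0 0 0"
}}

```text
t: 8.57
tcp_pos: [0.4866, -0.0353, 0.1311]
tool_rot: [-0.0, 1.0, -0.022, 0.0]
ft_force: [0.7, -1.5, -2.6]
gripper_width: 0.234
grasp_force: 40.0
```

```bash
python3 go.py .4865 -.0345 .130 -2.5
```

```text
t 8.57 tcp [ 0.4866 -0.0353  0.1311] yaw -2.55 tilt [0.0001 0.    ] q [-0.32  0.01  1.92  0.    1.2   1.29] F [ 0.7 -1.5 -2.6] M [-0.03  0.01  0.05] w 0.23386176225233807
tool delta [-0.0001 -0.0008  0.0011] turn -0.05
```

Call:
{"op": "servo_tool", "data": {
  "motion": "0 -0.0004 0.002 0;0 0 0.002 0;0 0 0 0;0 0 0 0"
}}

```text
t: 9.07
tcp_pos: [0.4869, -0.0351, 0.1275]
tool_rot: [0.0, 1.0, -0.022, 0.0]
ft_force: [0.2, -1.5, 2.7]
gripper_width: 0.235
grasp_force: 40.0
```

```bash
python3 go.py .4865 -.0345 .120 -2.5
```

```text
t 9.07 tcp [ 0.4869 -0.0351  0.1275] yaw -2.55 tilt [ 0.0008 -0.0005] q [-0.32  0.02  1.93 -0.    1.2   1.3 ] F [ 0.2 -1.5  2.7] M [-0.21  0.16  0.05] w 0.2345294648635178
tool delta [-0.0005 -0.0006  0.0075] turn -0.05
```

Call:
{"op": "servo_tool", "data": {
  "motion": "0 -0.0004 0.002 0;0 0 0.002 0;0 0 0.002 0;0 0 0 0;0 0 0 0"
}}

```text
t: 9.7
tcp_pos: [0.4869, -0.0349, 0.1214]
tool_rot: [0.0, 1.0, -0.022, 0.0]
ft_force: [-1.1, -3.0, 4.5]
gripper_width: 0.234
grasp_force: 40.0
```

Call:
{"op": "servo_tool", "data": {
  "motion": "0 0 0.002 0;0 0 0.002 0;0 0 0 0;0 0 0 0"
}}

```text
t: 10.2
tcp_pos: [0.487, -0.0349, 0.1177]
tool_rot: [0.0, 1.0, -0.022, 0.0]
ft_force: [-2.3, -3.6, 6.4]
gripper_width: 0.238
grasp_force: 40.0
```

```bash
python3 go.py .4865 -.0345 .117 -2.5
```

```text
t 10.2 tcp [ 0.487  -0.0349  0.1177] yaw -2.55 tilt [ 0.0008 -0.0009] q [-0.32  0.03  1.93 -0.    1.17  1.3 ] F [-2.3 -3.6  6.4] M [-0.9   0.43 -0.03] w 0.23788091983324788
tool delta [-0.0005 -0.0004  0.0007] turn -0.05
```

Call:
{"op": "servo_tool", "data": {
  "motion": "-0.0007 0.001 0.001 0;0 0 0.001 0;0 0 0 0;0 0 0 0"
}}

```text
t: 10.7
tcp_pos: [0.4868, -0.0351, 0.1161]
tool_rot: [-0.0, 1.0, -0.022, 0.001]
ft_force: [-1.8, -0.6, 8.8]
gripper_width: 0.234
grasp_force: 40.0
```

```bash
python3 go.py .4865 -.0345 .117 -2.5
```

```text
t 10.7 tcp [ 0.4868 -0.0351  0.1161] yaw -2.56 tilt [0.0022 0.0006] q [-0.32  0.03  1.94  0.    1.17  1.29] F [-1.8 -0.6  8.8] M [-0.25  0.19 -0.06] w 0.23447530601075026
tool delta [-0.0003 -0.0006 -0.0009] turn -0.06
```

Call:
{"op": "servo_tool", "data": {
  "motion": "-0.0005 0 0.001 0;0 0 0 0;0 0 0 0"
}}

```text
t: 11.08
tcp_pos: [0.4868, -0.0351, 0.1161]
tool_rot: [-0.0, 1.0, -0.022, 0.002]
ft_force: [-2.1, -0.3, 13.8]
gripper_width: 0.235
grasp_force: 40.0
```

The cap has met the rim at TCP z = 0.1161. I'll back off about 1 mm and turn clockwise.

Call:
{"op": "servo_tool", "data": {
  "motion": "0 0 -0.0016 0;0 0 0 0;0 0 0 5;0 0 0 5;0 0 0 0"
}}

```text
t: 11.7
tcp_pos: [0.4866, -0.0349, 0.1166]
tool_rot: [-0.001, 0.994, -0.11, 0.001]
ft_force: [0.4, -1.4, 6.4]
gripper_width: 0.235
grasp_force: 40.0
```

```bash
python3 go.py .4865 -.0345 .117 -46.5
```

```text
t 11.7 tcp [ 0.4866 -0.0349  0.1166] yaw -12.6 tilt [0.0029 0.001 ] q [-0.32  0.03  1.94  0.    1.17  1.47] F [ 0.4 -1.4  6.4] M [-0.08 -0.1   0.02] w 0.23485014315267075
tool delta [-0.0002 -0.0004 -0.0004] turn 33.9
```

Call:
{"op": "servo_tool", "data": {
  "motion": "0 0 0 6;0 0 0 6;0 0 0 6;0 0 0 6;0 0 0 0"
}}

```text
t: 12.32
tcp_pos: [0.4865, -0.0348, 0.1166]
tool_rot: [-0.001, 0.949, -0.314, 0.001]
ft_force: [-0.1, -0.2, 6.6]
gripper_width: 0.234
grasp_force: 40.0
```

Call:
{"op": "servo_tool", "data": {
  "motion": "0 0 0 3;0 0 0 3;0 0 0 2;0 0 0 0;0 0 0 0"
}}

```text
t: 12.95
tcp_pos: [0.4864, -0.0347, 0.1166]
tool_rot: [-0.001, 0.925, -0.379, 0.001]
ft_force: [0.1, 0.2, 7.5]
gripper_width: 0.238
grasp_force: 40.0
```

```bash
python3 go.py .4865 -.0345 .117 -46.5
```

```text
t 12.95 tcp [ 0.4864 -0.0347  0.1166] yaw -44.55 tilt [0.0025 0.0013] q [-0.32  0.03  1.94  0.    1.17  2.03] F [0.1 0.2 7.5] M [ 0.07 -0.02  0.1 ] w 0.2378543427644943
tool delta [-0.0001 -0.0002 -0.0004] turn 1.95
```

Call:
{"op": "servo_tool", "data": {
  "motion": "0 0 0 1.5;0 0 0 1.5;0 0 0 0;0 0 0 0"
}}

```text
t: 13.45
tcp_pos: [0.486, -0.0346, 0.1165]
tool_rot: [-0.001, 0.916, -0.402, 0.0]
ft_force: [-1.6, 0.6, 9.2]
gripper_width: 0.24
grasp_force: 40.3
```

```bash
python3 go.py .4865 -.0345 .117 -46.5
```

```text
t 13.45 tcp [ 0.486  -0.0346  0.1165] yaw -47.44 tilt [0.0014 0.0012] q [-0.32  0.03  1.94  0.    1.17  2.08] F [-1.6  0.6  9.2] M [0.18 0.19 0.78] w 0.24043342553578081
tool delta [ 0.0003 -0.0004 -0.0005] turn -0.94
```

Call:
{"op": "servo_tool", "data": {
  "motion": "0 0 0 -1.5;0 0 0 0"
}}

```text
t: 13.7
tcp_pos: [0.4861, -0.0346, 0.1165]
tool_rot: [-0.001, 0.921, -0.391, 0.0]
ft_force: [-1.0, -0.6, 8.1]
gripper_width: 0.239
grasp_force: 40.0
```

Call:
{"op": "servo_tool", "data": {
  "motion": "0 0 0 0;0 0 0 0;0 0 0 0;0 0 -0.002 0;0 0 0 0",
  "hand": 0
}}

```text
t: 14.32
tcp_pos: [0.4853, -0.0347, 0.1174]
tool_rot: [-0.001, 0.92, -0.391, -0.0]
ft_force: [0.3, 1.4, 2.0]
gripper_width: 0.503
grasp_force: 0.9
```

Call:
{"op": "servo_tool", "data": {
  "motion": "0 0 -0.01 0;0 0 -0.03 0;0 0 -0.05 0;0 0 -0.05 0;0 0 0 0"
}}

```text
t: 14.95
tcp_pos: [0.4877, -0.036, 0.2626]
tool_rot: [-0.001, 0.92, -0.391, 0.004]
ft_force: [0.3, 1.0, -0.8]
gripper_width: 0.504
grasp_force: 0.0
```

```bash
python3 go.py .4 .2 .25 -46.5; python3 - <<'E'
from plant import r
from h import *
c=r.read_camera("scene");P=cloud(c)
cv2.imwrite('pics/s5.png',cv2.resize(c["color"][130:230,230:340,::-1],None,fx=6,fy=6,interpolation=cv2.INTER_CUBIC))
hsv=cv2.cvtColor(c["color"],cv2.COLOR_RGB2HSV);m=cv2.inRange(hsv,(105,120,30),(130,255,255))>0
k=m&(np.hypot(P[...,0]-.486,P[...,1]+.035)<.06)
z=P[...,2][k];lo=P[k][z<.13];print('z hist',np.histogram(z,bins=np.arange(.1,.18,.005)));print('cap z med',np.median(lo[:,2]),'plane fit',np.linalg.lstsq(np.c_[lo[:,:2]-[.486,-.035],np.ones(len(lo))],lo[:,2],rcond=None)[0])
E
```

```text
t 14.95 tcp [ 0.4877 -0.036   0.2626] yaw -46.04 tilt [ 0.0084 -0.0024] q [-0.32 -0.11  1.77  0.    1.47  2.05] F [ 0.3  1.  -0.8] M [ 0.08 -0.07 -0.01] w 0.5039010591015798
tool delta [-0.2308 -0.1006  0.0113] turn 0.46
z hist (array([ 0,  0,  1, 86, 57,  5,  5,  9,  5,  9, 23, 28,  0,  0,  0]), array([0.1  , 0.105, 0.11 , 0.115, 0.12 , 0.125, 0.13 , 0.135, 0.14 ,
       0.145, 0.15 , 0.155, 0.16 , 0.165, 0.17 , 0.175]))
cap z med 0.1197240518666689 plane fit [-0.01299271  0.01729764  0.11967877]
```

View pics/s5.png

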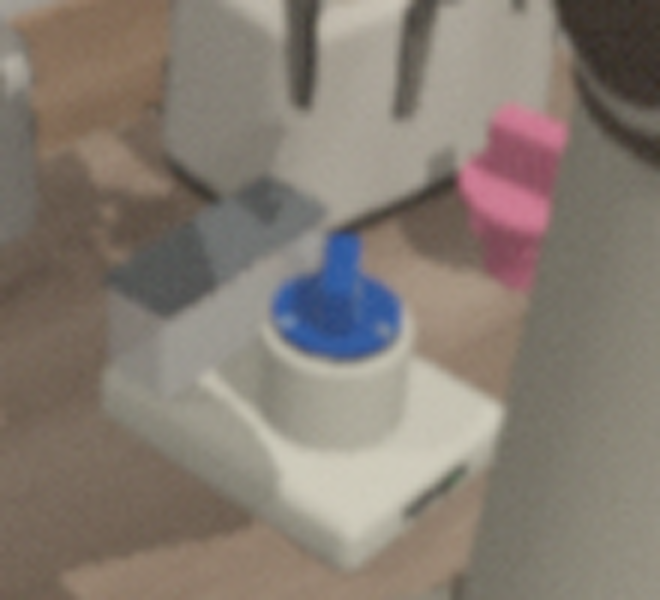

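The cap sits on the tower mouth, upright, at (338,310), and the gripper is clear above. I'll check the height against the initial picture.

```bash
python3 - <<'E'
from plant import r
from h import *
def st(c,x,y,b):
    P=cloud(c);hsv=cv2.cvtColor(c["color"],cv2.COLOR_RGB2HSV);m=cv2.inRange(hsv,(105,120,30),(130,255,255))>0
    d=np.hypot(P[...,0]-x,P[...,1]-y);z=P[...,2]-b
    cap=z[m&(d<.042)&(d>.02)&(abs(z-.058)<.008)];top=z[m&(d<.04)&(abs(z-.094)<.008)]
    return [np.median(cap).round(4),len(cap),np.median(top).round(4),len(top)]
for n in("scene","top"): print(n,'initial',st(dict(np.load(n+'.npz')),.487,.204,0))
for _ in range(3):
    for n in("scene","top"):
        c=r.read_camera(n);print(n,'now rel .059',st(c,.486,-.035,.059))
P=cloud(c)
E
```

```text
scene initial [np.float64(0.06), 146, np.float64(0.0953), 68]
top initial [np.float64(0.0575), 203, np.float64(0.0927), 104]
scene now rel .059 [np.float64(0.0601), 124, np.float64(0.0958), 57]
top now rel .059 [np.float64(0.0578), 39, np.float64(0.0923), 6]
scene now rel .059 [np.float64(0.0605), 117, np.float64(0.0961), 56]
top now rel .059 [np.float64(0.0579), 39, np.float64(0.0918), 7]
scene now rel .059 [np.float64(0.0605), 120, np.float64(0.0957), 58]
top now rel .059 [np.float64(0.0579), 39, np.float64(0.0904), 7]
```

The cartridge origin is at 0.059 m to within about 0.5 mm. That is the locked height; unlocked would read 0.056 or 0.068. Handing in.

```bash
python3 -c "
from plant import r
print(r.hand_in())"
```

```text
the job is handed in; nothing more can be done
None
```

The smaller blue-capped cartridge is locked upright in the socket: the cameras put it at the locked height to within about 0.5 mm, the gripper touched only the cartridge, and I handed the job in at about 15 s.

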